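# Load a notched resonator can into an RF test fixture

## Robot

A 7-joint arm with a two-finger parallel gripper is mounted at the origin on the work surface. World frame = base frame: x ahead of the robot, y to its left, z up, the work surface at z = 0. Lengths are in m, angles in rad, forces in N, time in s.
With the tool pointing down it reaches from about 0.4 to 0.875 m from the base axis. Payload 4.4 kg.
Tool frame: the origin (TCP) lies midway between the tips of the shut fingers; the grasp point (between the pads) lies 19 mm behind it; z points along the fingers, y is the line along which they close (so a half turn about z gives the same grasp; the last joint's range is limited). The gripper opens to 85 mm and grips with 20 to 120 N. Pads are 22 mm wide; open, the fingers measure 114 mm over their backs; the gripper's body (76 mm by 85 mm) begins 54 mm behind the grasp point. The pads swing forward as they close: fully open they stand 13 mm farther back than shut.
Start: joints at [1.244, 0.628, 0.038, 1.517, -0.027, 0.996, -0.02], TCP at [0.168, -0.628, 0.231] pointing down, gripper open.
Joint ranges: [-3.06, 3.06], [-0.37, 2.12], [-1.25, 1.32], [0.18, 2.47], [-1.1, 4.24], [0.23, 1.98], [-2.94, 2.94]. Speed limits (rad/s): [2.57, 2.57, 3.14, 3.14, 3.14, 3.14, 3.14].

## Interface

Orientations are given as a rotation vector (axis times angle).
In Python, from plant import arm, eyes, job gives the robot as it stands.
- The arm moves only by the shell command python3 -m inch 'ROWS' [OPENING] [FORCE]. ROWS is JSON, a list of rows, each a list of 4 numbers: the shift along the world's x, y, z in mm, then the turn about the world's z in degrees. In form: [[tx, ty, tz, turn], ...]. A call has exactly 10 rows; each row is the pose to reach, as a shift and turn from the pose commanded when the call began; what a row does not reach only later rows make up. A row lasts 1/12 s, in which the tool goes at most 41.7 mm and 7.16 degrees, less where a joint would pass 70% of its speed; a pose out of reach is approached as far as the arm can. A call with a gripper value outside its range is refused whole. OPENING is the opening in per cent of the stroke, from 0 (shut) to 100 (fully open), set as the call begins (- or left out, the last holds). The fingers move at their own pace and stop on an object; FORCE is the grip in N (left out, the last holds). Time passes only in rows, so rows that repeat a pose let the fingers close, or fill a call up. It gives the time, the measured TCP pose, the force, the opening and the grip force at its end, in the units of the state.
- arm.sense(): the state, without advancing time (a new reading comes with each control period).
- eyes.get_image(name): name is "scene" or "side" or "wrist"; returns a dict with "img" (480x640x3 uint8, red, green, blue), "camera_matrix" (3x3 intrinsics, pixels), "T" (4x4, takes a point from camera to world coordinates); the wrist camera has in their place "hand_eye" (4x4, takes a point from camera to tool coordinates, whose origin is the TCP and whose axes are the flange's). Camera axes: x right, y up, looking along -z (the intrinsics and any distortion apply to the point x, -y, -z); pixel columns grow to the right and rows downward; lengths in m; the calibration is good to about 2 mm. A picture is of the moment at which its call begins: read the wrist's pose just before it. There is no depth.
- job.job_done(): hands the job in; it is judged then, once.
The state is a dict: "time": time; "joint_positions": joint angles; "qd": joint speeds; "tau": joint torques, N m; "eef_pos": TCP position; "eef_rot": TCP orientation; "contact_force": force on the tool from outside, world axes, zero at the start; "ft_torque": the same for the moment, N m; "opening": finger opening in m; "finger_force": force on a finger pad.
Only numpy, scipy, OpenCV 4.12 (cv2) and the standard library are available. Lean on these libraries where they do the work, as an engineer would, in place of code of your own. Each camera call takes 0.05 s, during which the arm holds its last target. There are 200 camera calls.

## Task

Load the resonator can into the test fixture for measurement: turn it so that the notch in its flange meets the red key, and lower it gently into the black nest until the flange is flush. Press the toggle clamp's red handle fully down so the rubber foot holds the flange, then slide the launcher fully forward so that its brass socket covers the can's port. Leave the other things on the bench alone.

Things in the scene. Friction and masses are not known exactly. Their poses are not given: they have to be found in the camera images.
- resonator_mid (a point): Steel resonator can standing upright; this point is on its axis, 29 mm above its underside. z up, +x to the notch, -x to the port. Round aluminium flange, 92 mm across, 10 mm thick, with one notch in its rim at +x, 14 mm wide, 11 mm deep. On it a plain cylinder 52 mm across, 10 to 58 mm above the underside: grip this across y. Brass screw on top to 70 mm; red stripe on top points to the notch. 0.25 to 0.5 kg.
- port_end (a point): Outer end of the can's brass port tube, 14 mm across, which sticks out of the cylinder at the can's -x, its axis 30 mm above the underside, ending 42 mm from the can's axis (so within the flange's rim). Axes as the can.
- nest (a point): Middle of the pocket floor of the test fixture, 12 mm above the bench. z up, +x to the red key. The fixture is bolted down: aluminium plate with a black block 124 mm square, top 22 mm above the bench, with a round pocket 95 mm across and 10 mm deep. Seated, the can's underside is on this floor, its flange flush with the block. Launcher on the -x side, clamp on the +y side.
- key (a point): Middle of the red key's top, 44 mm from the pocket's centre, 22 mm above the bench, axes as the nest. The key is a block 10 mm wide, as high as the pocket is deep, that juts from the wall to 37 mm from the centre. The flange goes down only with its notch over it, within about 3 degrees either way.
- clamp_hinge (a point): Pivot of the toggle clamp's red handle, at y = 127 mm of the nest, 54 mm above the bench; fixed, axes as the nest. The handle turns in the nest's y-z plane. A steel arm linked to it, pivoted at y = 105 mm, stands upright to 125 mm above the bench while the handle is up, and lies down over the nest as the handle is pressed down.
- clamp_foot (a point): Middle of the underside of the rubber foot (16 mm across) on the clamp's steel arm. Open, it faces the nest sideways, 70 to 81 mm from its axis, about 115 mm above the bench; clamped, it presses on the flange at y = 37 mm of the nest.
- handle_grip (a point): Point on the centre line of the clamp handle's red grip, 85 mm from the pivot. The grip is a round bar 18 mm thick; its end is 116 mm from the pivot. Moves with the handle.
- clamp_handle (a joint): Turn of the clamp handle in rad. 0: fully raised, pointing away from the nest (+y) and 1.0 rad above level. Grows as it is pressed down. 1.0: level, on its stop, clamped. It stays where it is left; about 3 N at the grip moves it, a little more at the end as the foot bears on the flange.
- launcher (a joint): Position of the launcher in m: an aluminium block 40 mm long, 56 mm wide, top 57 mm above the bench, on a rail on the nest's -x side, with a brass socket in front (22 mm bore, in line with a seated port). 0: fully back. Grows as it slides to the nest (+x of the nest). 0.040: fully forward on its stop, socket over the port. Stays where left; about 3 N moves it.
- launcher_knob (a point): Point on the axis of the upright black knob on the launcher, 80 mm above the bench, axes as the nest. The knob is 18 mm across and stands from 57 to 97 mm above the bench. Moves with the launcher.
- filter_box: Bystander: aluminium filter box with a red top, 80 x 50 x 35 mm, brass connectors on its ends. Origin under its centre.
- mouse: Bystander: black computer mouse, 110 x 62 x 35 mm. Origin under its centre.
- wrench: Bystander: steel spanner, 180 mm long, lying flat. Origin under its centre.
Not all that is in view belongs to the job. Leave any blue, brown or turquoise look-alike of the part that bears resonator_mid alone.

How it is judged:
By the outcome, as a careful person would: the job done as asked, in the order asked, and still so for the second after the job is handed in, with the robot touching nothing.
It also fails if it takes over 56 s, if anything falls off the work surface, if the arm or the gripper's body presses on something with over 40 N, if the wrist force passes 120 N, or if a joint passes its speed limit or range.

## Working session

There is one attempt and no reset: what is moved stays moved. The work goes in short steps, Python scripts to look and compute and a shell command to move; the robot and the scene stay as the last step left them, time stands still between calls to the robot, and variables do not carry over. Pictures are saved under pics/ and viewed, at most 12 in all, crops included, and the job is handed in when it is done.

```bash
ls; mkdir -p pics; cat > h.py <<'E'
import numpy as np, cv2
from scipy.spatial.transform import Rotation as R
from plant import arm, eyes, job
def cam(name):
    s=arm.sense(); d=eyes.get_image(name)
    if 'T' in d: T=np.array(d['T'])
    else:
        W=np.eye(4); W[:3,:3]=R.from_rotvec(s['eef_rot']).as_matrix(); W[:3,3]=s['eef_pos']; T=W@np.array(d['hand_eye'])
    return d['img'],np.array(d['camera_matrix']),T,d
def ray(uv,K,T):
    p=np.linalg.inv(K)@[uv[0],uv[1],1]; v=T[:3,:3]@[p[0],-p[1],-p[2]]
    return T[:3,3],v/np.linalg.norm(v)
def onz(uv,z,K,T):
    o,v=ray(uv,K,T); return o+v*(z-o[2])/v[2]
def proj(P,K,T):
    c=np.linalg.inv(T)@np.append(P,1); q=K@[c[0],-c[1],-c[2]]; return q[:2]/q[2]
def save(n,img): cv2.imwrite('pics/'+n,img[:,:,::-1])
E
python3 - <<'E'
from h import *
for n in ['scene','side','wrist']:
    i,K,T,d=cam(n); save(n+'0.png',i); np.savez(n+'0.npz',i=i,K=K,T=T); print(n,[k for k in d if k!='img'],K.tolist(),T.round(3).tolist(), d.get('distortion'))
print(arm.sense())
E
```

```text
pics
scene ['camera_matrix', 'T'] [[563.556941680225, 0.0, 319.9026487002419], [0.0, 563.556941680225, 248.75294156673885], [0.0, 0.0, 1.0]] [[-0.006, -0.748, 0.664, 1.517], [1.0, 0.004, 0.014, -0.02], [-0.013, 0.664, 0.748, 1.154], [0.0, 0.0, 0.0, 1.0]] None
side ['camera_matrix', 'T'] [[495.2806109541816, 0.0, 325.2729851974291], [0.0, 495.2806109541816, 248.38093431843112], [0.0, 0.0, 1.0]] [[0.993, 0.04, -0.109, 0.456], [-0.113, 0.533, -0.838, -0.881], [0.024, 0.845, 0.534, 0.644], [0.0, 0.0, 0.0, 1.0]] None
wrist ['camera_matrix', 'hand_eye'] [[342.30452681768924, 0.0, 322.98009478219035], [0.0, 342.30452681768924, 240.8513906960775], [0.0, 0.0, 1.0]] [[0.256, 0.915, 0.313, 0.248], [-0.967, 0.243, 0.081, -0.606], [-0.002, -0.323, 0.946, 0.374], [0.0, 0.0, 0.0, 1.0]] None
{'time': 0.15, 'joint_positions': array([ 1.24421966,  0.6291406 ,  0.03842512,  1.51809899, -0.02699967,
        0.99627567, -0.020026  ]), 'qd': array([-0.00018366, -0.0046273 ,  0.00194745, -0.00296048, -0.00072519,
       -0.00272794, -0.00026809]), 'tau': array([ 1.64960264e-03, -5.63795650e+01,  1.22800682e+00, -1.93651789e+01,
        1.12276815e-02,  7.42582575e-03, -9.21068533e-06]), 'eef_pos': array([ 0.167521  , -0.62758033,  0.23060798]), 'eef_rot': array([-3.11354342e+00, -4.08276463e-01,  2.74948369e-04]), 'contact_force': array([0.18860999, 0.59147681, 0.58109198]), 'ft_torque': array([ 0.01973035,  0.03519179, -0.05555481]), 'finger_force': 0.0, 'opening': 0.0854264836511166}
```

View pics/scene0.png

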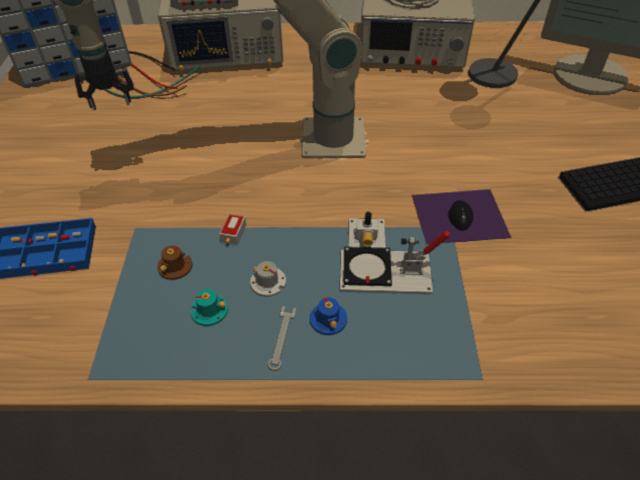

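View pics/side0.png

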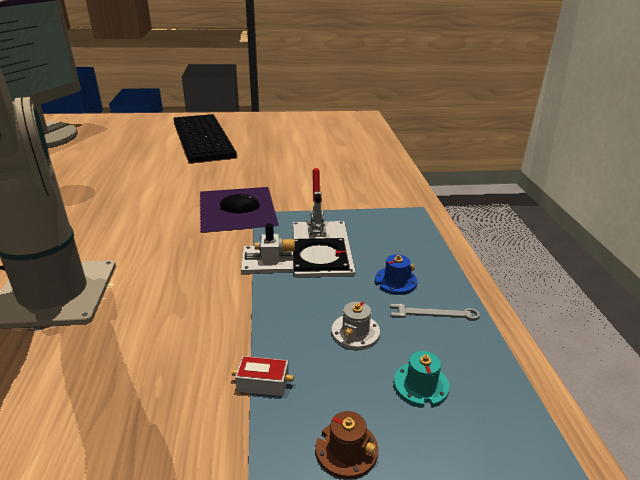

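Scene view: the fixture is at about (368,266), its red key at (367,281), the clamp at (412,258) with its handle at (437,243), and the launcher knob at (367,218). Possible cans are steel (267,277), brown (175,262), teal (208,306) and blue (328,315). Going by the description, I choose the steel one with the aluminium flange. I'll check it in a close crop.

```bash
python3 - <<'E'
from h import *
a=np.load('scene0.npz');b=np.load('side0.npz')
r=lambda i,x,y,w,h:cv2.resize(i[y:y+h,x:x+w],(400,300),interpolation=cv2.INTER_CUBIC)
top=np.hstack([r(a['i'],235,250,64,48),r(b['i'],322,290,72,54)])
bot=np.hstack([r(a['i'],334,205,120,90),r(b['i'],236,165,128,112)])
save('crop1.png',np.vstack([top,bot]))
E
```

```text
(no output)
```

View pics/crop1.png

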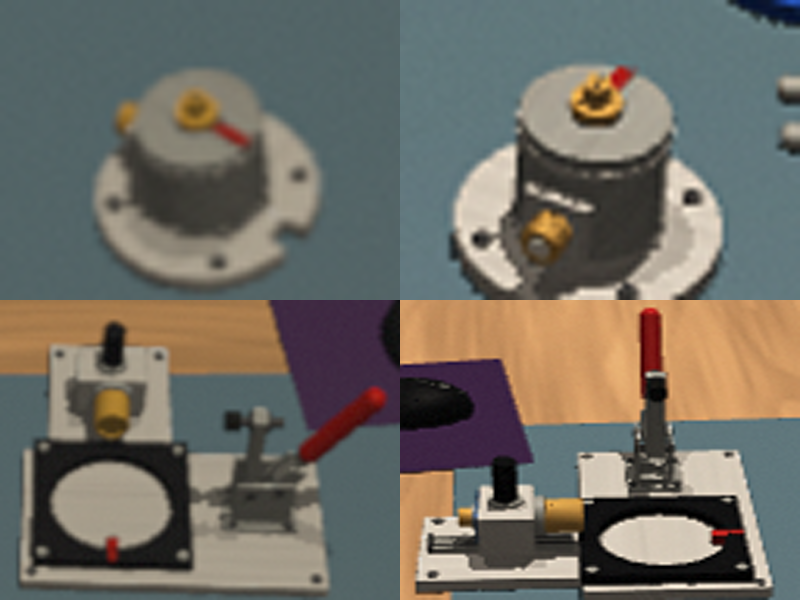

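The crop confirms the steel can: port at upper left and notch at lower right in the scene view, stripe pointing to the notch. The key is at scene (367.5,281) on the nest's +x side. Next I work out rough poses.

```bash
python3 - <<'E'
from h import *
a=np.load('scene0.npz');b=np.load('side0.npz')
S=lambda uv,z:onz(uv,z,a['K'],a['T']).round(4)
D=lambda uv,z:onz(uv,z,b['K'],b['T']).round(4)
sc=lambda x,y:(235+x*64/400,250+y*48/300); sd=lambda x,y:(322+x*72/400,290+y*54/300)
fc=lambda x,y:(334+x*.3,205+(y-300)*.3); fd=lambda x,y:(236+(x-400)*.32,165+(y-300)*112/300)
print('screw',S(sc(197,100),.07),D(sd(597,92),.07))
print('stripe end',S(sc(246,143),.058),D(sd(630,70),.058))
print('notch mid', S(sc(291,240),.010)); print('port',S(sc(123,117),.03),D(sd(538,247),.03))
print('block corners scene',[S(fc(*p),.022)[:2] for p in [(37,441),(187,445),(191,566),(36,565)]])
print('block corners side',[D(fd(*p),.022)[:2] for p in [(579,499),(735,497),(752,578),(580,582)]])
print('key',S(fc(112,550),.022),D(fd(728,533),.022))
print('knob top',S(fc(115,325),.097),D(fd(504,462),.097))
print('handle end',fc(378,395),fd(650,312)); 
# triangulate handle end
o1,v1=ray(fc(375,396),a['K'],a['T']);o2,v2=ray(fd(650,316),b['K'],b['T'])
s=np.linalg.lstsq(np.c_[v1,-v2],o2-o1,rcond=None)[0];print((o1+s[0]*v1+o2+s[1]*v2)/2,o1+s[0]*v1-o2-s[1]*v2)
s=arm.sense();Rm=R.from_rotvec(s['eef_rot']).as_matrix();print(Rm.round(3))
w=np.load('wrist0.npz');W=np.eye(4);W[:3,:3]=Rm;W[:3,3]=s['eef_pos'];print((np.linalg.inv(W)@w['T']).round(3))
E
```

```text
screw [ 0.6114 -0.174   0.07  ] [ 0.7422 -0.1939  0.07  ]
stripe end [ 0.624  -0.1544  0.058 ] [ 0.7631 -0.1688  0.058 ]
notch mid [ 0.6361 -0.1388  0.01  ]
port [ 0.5871 -0.2098  0.03  ] [ 0.719  -0.2234  0.03  ]
block corners scene [array([0.5067, 0.0264]), array([0.5117, 0.147 ]), array([0.6349, 0.1406]), array([0.6335, 0.0227])]
block corners side [array([0.5104, 0.1419]), array([0.6315, 0.1365]), array([0.6249, 0.0076]), array([0.5034, 0.0114])]
key [0.6191 0.0813 0.022 ] [0.6176 0.077  0.022 ]
knob top [0.4501 0.0884 0.097 ] [0.4544 0.0815 0.097 ]
handle end (447.4, 233.5) (316.0, 169.48)
[0.5751503  0.26917659 0.14432681] [-0.00217365  0.00127233  0.00239753]
[[ 0.966  0.258 -0.   ]
 [ 0.258 -0.966  0.001]
 [ 0.    -0.001 -1.   ]]
[[-0.002  0.946  0.323  0.083]
 [ 1.     0.001  0.001 -0.001]
 [ 0.     0.323 -0.946 -0.143]
 [ 0.     0.     0.     1.   ]]
```

Corrected for my crop offset, the can is at about (0.611,-0.174) with its notch at about 55°, and the nest centre is at about (0.572,0.082). I'll move over the can for a close wrist view.

```bash
python3 -m inch '[[10,10,0,1],[30,30,0,4],[55,55,0,8],[80,80,0,12],[106,106,0,16],[132,132,0,20],[158,158,0,24],[184,184,0,28],[210,210,0,32],[236,236,0,36]]' 100 40
python3 -m inch '[[26,26,0,2],[52,52,0,4],[78,78,0,4],[104,104,0,4],[130,132,0,4],[156,160,0,4],[180,185,0,4],[195,203,0,4],[203,213,0,4],[207,218,0,4]]'
python3 - <<'E'
from h import *
i,K,T,d=cam('wrist'); save('w1.png',i); np.savez('w1.npz',i=i,K=K,T=T); s=arm.sense();print(s['eef_pos'],s['joint_positions'],T.round(3).tolist())
E
```

```text
time: 0.98
eef_pos: [0.405, -0.3893, 0.2314]
eef_rot: [-2.832, -1.358, -0.001]
contact_force: [0.3, 0.3, 0.5]
opening: 0.0857
finger_force: 0.0
time: 1.82
eef_pos: [0.6115, -0.1706, 0.2311]
eef_rot: [-2.783, -1.455, -0.001]
contact_force: [0.0, -0.6, -0.7]
opening: 0.0854
finger_force: 0.0
[ 0.61139635 -0.17129155  0.23107301] [ 0.33045336  0.60992755 -0.16773096  1.55856712  0.11380678  0.98296253
 -0.47916939] [[0.82, 0.541, 0.185, 0.659], [-0.572, 0.777, 0.263, -0.102], [-0.001, -0.322, 0.947, 0.374], [0.0, 0.0, 0.0, 1.0]]
```

View pics/w1.png

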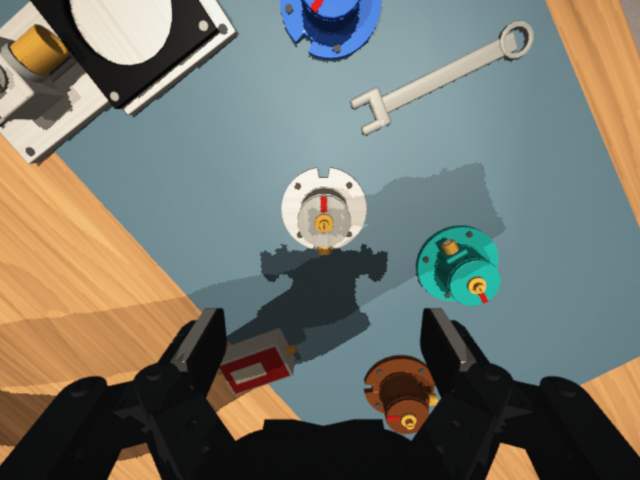

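Wrist view: the can's flange is centred at about (323,209), notch at (323,173), screw at (323,224) and port at (323,251). I'll fit the flange outline.

```bash
cat >> h.py <<'E'
def circ(P):
    A=np.c_[2*P,np.ones(len(P))]; s=np.linalg.lstsq(A,(P**2).sum(1),rcond=None)[0]
    return s[:2],np.sqrt(s[2]+s[:2]@s[:2])
def robcirc(P,tol=.001):
    m=np.ones(len(P),bool)
    for _ in range(15):
        c,r=circ(P[m]); e=np.abs(np.linalg.norm(P-c,axis=1)-r); m=e<max(tol,np.median(e[m])*2)
    return c,r,m.sum(),len(P)
E
python3 - <<'E'
from h import *
w=np.load('w1.npz');i,K,T=w['i'],w['K'],w['T']
hsv=cv2.cvtColor(i,cv2.COLOR_RGB2HSV)
x0,y0=270,155; sub=hsv[155:262,270:380]
m=((sub[...,1]<60)&(sub[...,2]>120)).astype(np.uint8)*255
cs,_=cv2.findContours(m,cv2.RETR_EXTERNAL,cv2.CHAIN_APPROX_NONE); c=max(cs,key=cv2.contourArea)[:,0]+[x0,y0]
P=np.array([onz(p+0.0,.010,K,T)[:2] for p in c]); q=robcirc(P); print(q,cv2.contourArea(c))
d=np.linalg.norm(P-q[0],axis=1); n=P[(d<.0435)]; ang=np.degrees(np.arctan2(*(n-q[0]).T[::-1])); print(np.c_[ang,d[d<.0435]*1e3].round(1)[::3].tolist())
for nm,mask,z in [('red',((hsv[...,0]<8)|(hsv[...,0]>172))&(hsv[...,1]>150)&(hsv[...,2]>90),.058),('brass',(hsv[...,0]>13)&(hsv[...,0]<28)&(hsv[...,1]>140)&(hsv[...,2]>100),.07)]:
    k=np.zeros(i.shape[:2],bool);k[180:262,290:360]=1
    n,l,st,ce=cv2.connectedComponentsWithStats((mask&k).astype(np.uint8))
    for j in range(1,n):
        if st[j,4]>8:
            p=onz(ce[j],z,K,T); print(nm,st[j].tolist(),ce[j],p.round(4),np.degrees(np.arctan2(*(p[:2]-q[0])[::-1])))
s=arm.sense();print(s['eef_pos'],np.degrees(np.arctan2(*R.from_rotvec(s['eef_rot']).as_matrix()[[1,0],0])))
E
```

```text
(array([ 0.61109731, -0.17213844]), np.float64(0.060574066656173375), np.int64(123), 435) 10095.5
[]
red [321, 197, 6, 15, 90] [323.5 204. ] [ 0.6183 -0.1602  0.058 ] 58.97747977333652
brass [315, 214, 18, 18, 255] [323.6745098  222.79607843] [ 0.6098 -0.1726  0.07  ] -160.64222896638154
brass [318, 247, 13, 8, 76] [323.67105263 250.38157895] [ 0.5943 -0.1948  0.07  ] -126.45255228034029
[ 0.61139635 -0.17129155  0.23107301] 55.14196424735653
```

```bash
python3 - <<'E'
from h import *
w=np.load('w1.npz');i,K,T=w['i'],w['K'],w['T']
I=i.astype(int); print(I[210,292],I[160,300])
sub=I[155:262,270:380]
m=((sub[...,0]-sub[...,2]>-12)&(sub.max(2)>90)).astype(np.uint8)*255
cs,_=cv2.findContours(m,cv2.RETR_EXTERNAL,cv2.CHAIN_APPROX_NONE); c=max(cs,key=cv2.contourArea)[:,0]+[270,155]
P=np.array([onz(p+0.0,.010,K,T)[:2] for p in c]); q=robcirc(P); print(q,cv2.contourArea(c))
d=np.linalg.norm(P-q[0],axis=1); k=d<q[1]-.004; ang=np.degrees(np.arctan2(*(P-q[0]).T[::-1])); print(np.c_[ang,d*1e3].round(1)[k].tolist())
# angle via red stripe line / screw->port line on planes
sc=onz((323.67,222.8),.068,K,T);po=onz((323.67,252),.03,K,T);st=onz((323.5,204),.058,K,T)
for a,b in [(sc,st),(po,st),(po,sc)]: print(np.degrees(np.arctan2(*(b-a)[[1,0]])))
print(po)
E
```

```text
[243 236 225] [143 167 172]
(array([ 0.60847514, -0.17449393]), np.float64(0.046361455270391025), np.int64(215), 256) 5479.0
[[47.4, 42.3], [47.2, 41.3], [47.0, 40.2], [46.8, 39.2], [48.1, 38.0], [47.9, 37.0], [49.4, 35.8], [51.1, 35.7], [52.8, 35.7], [54.5, 35.6], [56.2, 35.6], [57.9, 35.7], [59.6, 35.8], [61.2, 35.8], [62.9, 36.0], [64.3, 37.2], [64.0, 38.2], [63.8, 39.2], [65.0, 40.4], [64.8, 41.5]]
55.69611902537745
55.310788331716346
55.172387500799005
[ 0.58479774 -0.20857024  0.03      ]
```

The flange fits with radius 46.4 mm at centre (0.6085,-0.1745), notch at about 55.6°. The tool needs (-3,-3) mm and +0.5°, then down about 217 mm.

```bash
python3 -m inch '[[-3,-3,-10,0.5],[-3,-3,-30,0.5],[-3,-3,-55,0.5],[-3,-3,-80,0.5],[-3,-3,-105,0.5],[-3,-3,-125,0.5],[-3,-3,-135,0.5],[-3,-3,-138,0.5],[-3,-3,-140,0.5],[-3,-3,-140,0.5]]'
python3 - <<'E'
from h import *
i,K,T,d=cam('wrist'); save('w2.png',i); np.savez('w2.npz',i=i,K=K,T=T); s=arm.sense();print(s['eef_pos'],s['contact_force'])
I=i.astype(int)
# expected outlines, projected axis points
for z in (.010,.058): 
    print([proj([.6085,-.1745,z],K,T).round(1)])
m=((I[...,0]-I[...,2]>-12)&(I.max(2)>90)).astype(np.uint8)
E
```

```text
time: 2.7
eef_pos: [0.6077, -0.1781, 0.0919]
eef_rot: [2.781, 1.459, 0.001]
contact_force: [0.3, 0.1, 0.1]
opening: 0.0853
finger_force: 0.0
[ 0.60814489 -0.17780052  0.09240763] [-0.04996024 -0.38871447  0.40754323]
[array([321.9, 245.4])]
[array([321.7, 273.9])]
```

View pics/w2.png

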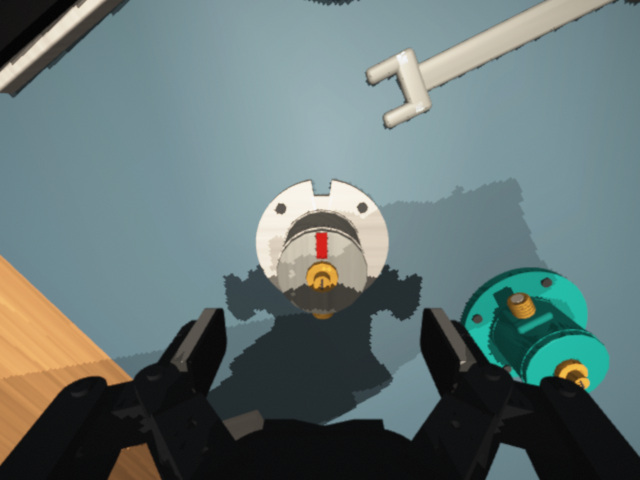

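The can is centred between the fingers: flange centre (322,246), screw (322,277), notch (321,187). I'll correct +3 mm in y, descend and grip.

```bash
python3 -m inch '[[0,3,-5,0],[0,3,-15,0],[0,3,-28,0],[0,3,-42,0],[0,3,-55,0],[0,3,-66,0],[0,3,-73,0],[0,3,-77,0],[0,3,-78,0],[0,3,-78,0]]'
python3 -m inch '[[0,0,0,0],[0,0,0,0],[0,0,0,0],[0,0,0,0],[0,0,0,0],[0,0,0,0],[0,0,0,0],[0,0,0,0],[0,0,0,0],[0,0,0,0]]' 30 60
```

```text
time: 3.58
eef_pos: [0.6077, -0.174, 0.0131]
eef_rot: [-2.781, -1.461, -0.0]
contact_force: [0.9, 0.0, -0.8]
opening: 0.0856
finger_force: 0.0
time: 4.42
eef_pos: [0.6086, -0.1744, 0.0144]
eef_rot: [2.78, 1.46, 0.003]
contact_force: [1.3, -0.2, 5.6]
opening: 0.0509
finger_force: 62.9
```

Gripped: opening 50.9 mm at 63 N. I'll lift, then move beside the nest while turning to the nest's rough yaw of about -2°.

```bash
python3 -m inch '[[0,0,3,0],[0,0,10,0],[0,0,22,0],[0,0,38,-3],[0,0,55,-7],[0,0,72,-12],[0,0,88,-17],[0,0,98,-21],[0,0,103,-23],[0,0,105,-24]]'
python3 -m inch '[[-2,5,0,-2],[-5,16,0,-6],[-9,32,0,-10],[-14,50,0,-15],[-19,69,0,-20],[-24,88,0,-25],[-28,106,0,-29],[-32,120,0,-32],[-35,127,0,-33],[-36,130,0,-33.5]]'
python3 - <<'E'
from h import *
i,K,T,d=cam('wrist'); save('w3.png',i); np.savez('w3.npz',i=i,K=K,T=T); s=arm.sense();print(s['eef_pos'],s['contact_force'],np.degrees(np.arctan2(*R.from_rotvec(s['eef_rot']).as_matrix()[[1,0],0])))
E
```

```text
time: 5.25
eef_pos: [0.6082, -0.1739, 0.1203]
eef_rot: [3.024, 0.849, 0.003]
contact_force: [0.4, -0.8, -3.3]
opening: 0.0508
finger_force: 62.8
time: 6.08
eef_pos: [0.5708, -0.0421, 0.1182]
eef_rot: [-3.14, 0.052, 0.002]
contact_force: [-0.3, 0.1, -2.6]
opening: 0.0505
finger_force: 62.9
[ 0.57104866 -0.04269518  0.11829241] [-0.3278757   0.47335142 -2.45941512] -1.9438385519322992
```

View pics/w3.png

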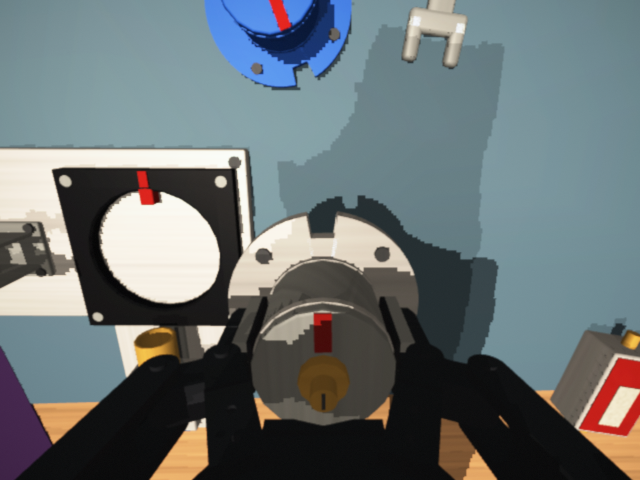

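The held can's notch is at (322,222). The pocket is at about (160,245), with the key at (146,187) and corner holes at (65,181), (221,181) and (97,317). Next I measure can and nest in this same view.

```bash
python3 - <<'E'
from h import *
w=np.load('w3.npz');i,K,T=w['i'],w['K'],w['T'];I=i.astype(int)
def comps(m,box,mn=20):
    x0,y0,x1,y1=box;n,l,st,ce=cv2.connectedComponentsWithStats(m[y0:y1,x0:x1].astype(np.uint8))
    return [(st[j,4],ce[j]+[x0,y0]) for j in range(1,n) if st[j,4]>mn]
white=I.min(2)>110
H=[]
for box in [(55,172,78,192),(210,172,232,192),(88,308,108,327)]:
    c=max(comps(white,box),key=lambda t:t[0]); H.append(onz(c[1],.022,K,T)); print('hole',c,H[-1].round(4))
H=np.array(H); print('sides',np.linalg.norm(H[1]-H[0]),np.linalg.norm(H[2]-H[0]),'centre',(H[1]+H[2])/2)
yaw=np.degrees(np.arctan2(*(H[0]-H[2])[[1,0]])),np.degrees(np.arctan2(*(H[0]-H[1])[[1,0]]))-90; print('yaw',yaw)
red=(I[...,0]>150)&(I[...,1]<70)
r=np.argwhere(red[165:210,125:170])[:,::-1]+[125,165]; 
for z in(.022,): 
    P=np.array([onz(p,z,K,T)[:2] for p in r]); print('key red',len(r),P.mean(0),P.min(0),P.max(0), r.min(0),r.max(0))
# pocket floor contour
m=np.zeros(white.shape,np.uint8); m[175:312,88:228]=(white)[175:312,88:228]
n,l,st,ce=cv2.connectedComponentsWithStats(m); j=l[250,160]
c=max(cv2.findContours((l==j).astype(np.uint8),cv2.RETR_EXTERNAL,cv2.CHAIN_APPROX_NONE)[0],key=len)[:,0]
for z,k in [(.012,c[:,0]<130),(.022,c[:,0]>190),]:
    P=np.array([onz(p,z,K,T)[:2] for p in c]); 
    Pk=P[k]
    from scipy.optimize import least_squares
    s=least_squares(lambda q:np.linalg.norm(Pk-q,axis=1)-.0475,[.572,.082]); print('pocket z',z,s.x,np.abs(s.fun).mean())
# held flange
zf=arm.sense()['eef_pos'][2]-.0144+.010
m=((I[...,0]-I[...,2]>-5)&(I.min(2)>80)).astype(np.uint8); m[:, :225]=0; m[:205]=0;m[300:]=0;m[:,425:]=0
c=max(cv2.findContours(m,cv2.RETR_EXTERNAL,cv2.CHAIN_APPROX_NONE)[0],key=len)[:,0]; c=c[(c[:,1]<285)&(c[:,1]>206)]
P=np.array([onz(p+0.,zf,K,T)[:2] for p in c]); cen,rr,a,b=robcirc(P); print('flange',cen,rr,a,b,zf)
d=np.linalg.norm(P-cen,axis=1);an=np.degrees(np.arctan2(*(P-cen).T[::-1])); k=(d<.0435)&(d>.036)&(abs(an)<20); k1=k&(an>-2); k2=k&(an<-2); print('notch',an[k1].mean(),an[k2].mean(),k1.sum(),k2.sum(),d[abs(an+2)<5].mean())
E
```

```text
hole (np.int32(107), array([ 64.8317757 , 180.45794393])) [0.6226 0.1369 0.022 ]
hole (np.int32(119), array([220.38655462, 181.29411765])) [0.6183 0.0286 0.022 ]
hole (np.int32(69), array([ 97.43478261, 316.52173913])) [0.5142 0.1411 0.022 ]
sides 0.10842312998212739 0.10850529716828043 centre [0.56625096 0.08485862 0.022     ]
yaw (np.float64(-2.2370967146537164), np.float64(-2.29848397614208))
key red 327 [0.61507552 0.08263044] [0.60459483 0.07816444] [0.62733339 0.08731074] [137 171] [153 203]
pocket z 0.012 [0.56589645 0.08318463] 0.0003603156161037439
pocket z 0.022 [0.56798275 0.08459181] 0.0005195145761638505
flange [ 0.5713805  -0.04109366] 0.04542110553478657 194 471 0.11389240822788965
notch 7.0044537307869135 -9.607340935372884 16 16 0.03021614093619296
```

```bash
python3 -m inch '[[0,5,0,0],[-1,15,0,0],[-1,30,0,0],[-2,48,0,-0.5],[-3,66,0,-0.5],[-3,84,0,-0.5],[-4,100,0,-0.5],[-4,113,0,-0.5],[-5,122,0,-0.5],[-5,126,0,-0.5]]'
python3 -m inch '[[0,0,-4,0],[0,0,-12,0],[0,0,-22,0],[0,0,-32,0],[0,0,-42,0],[0,0,-52,0],[0,0,-59,0],[0,0,-63,0],[0,0,-65,0],[0,0,-65,0]]'
python3 - <<'E'
from h import *
i,K,T,d=cam('wrist'); save('w4.png',i); np.savez('w4.npz',i=i,K=K,T=T); s=arm.sense();print(s['eef_pos'],s['contact_force'],np.degrees(np.arctan2(*R.from_rotvec(s['eef_rot']).as_matrix()[[1,0],0])))
E
```

```text
time: 6.97
eef_pos: [0.5665, 0.0837, 0.1182]
eef_rot: [-3.14, 0.067, 0.0]
contact_force: [-0.3, 0.3, -3.1]
opening: 0.0504
finger_force: 63.0
time: 7.8
eef_pos: [0.5665, 0.0819, 0.0528]
eef_rot: [3.141, -0.07, -0.001]
contact_force: [0.9, 0.8, -3.1]
opening: 0.0508
finger_force: 62.9
[0.56674411 0.08199222 0.05328322] [-0.22027045 -0.42115154 -2.56337055] -2.557626586341233
```

View pics/w4.png

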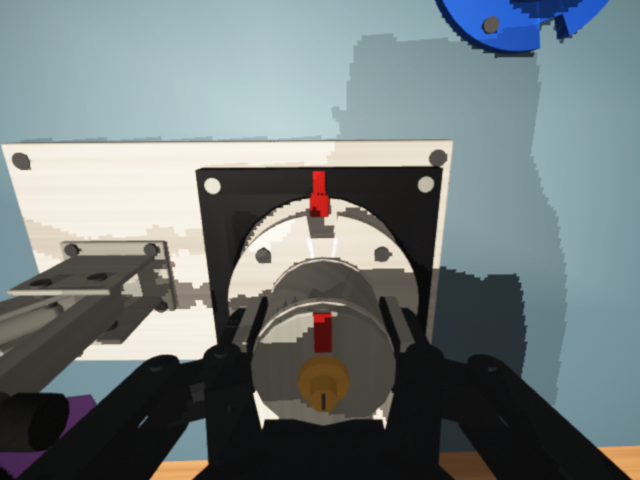

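The can is above the nest with its notch right behind the key (319,190). The flange holes are at (264,256) and (382,254), and the block holes at (212,186) and (426,184). I'll compute the fine offset.

```bash
python3 - <<'E'
from h import *
def comp(m,box,bigger=True):
    x0,y0,x1,y1=box;n,l,st,ce=cv2.connectedComponentsWithStats(m[y0:y1,x0:x1].astype(np.uint8)); j=1+np.argmax(st[1:,4]); return ce[j]+[x0,y0],st[j].tolist()
w=np.load('w4.npz');i,K,T=w['i'],w['K'],w['T'];I=i.astype(int)
s=arm.sense(); z=s['eef_pos'][2]; psi=np.radians(-2.27); Rn=np.array([[np.cos(psi),np.sin(psi)],[-np.sin(psi),np.cos(psi)]])
A,sa=comp(I.min(2)>110,(200,174,225,198));B,sb=comp(I.min(2)>110,(414,172,437,196)); print(A,sa,B,sb)
A,B=[onz(p,.022,K,T)[:2] for p in(A,B)]
yaw=np.degrees(np.arctan2(*(A-B)[::-1]))-90; print('block front holes',A,B,'yaw',yaw,np.linalg.norm(A-B))
y=np.radians(yaw); ex=np.array([np.cos(y),np.sin(y)]); nest=(A+B)/2-ex*.05425; print('nest',nest)
red=(I[...,0]>150)&(I[...,1]<70);r=np.argwhere(red[165:192,305:335])[:,::-1]+[305,165]; P=np.array([onz(p,.022,K,T)[:2] for p in r]); print('key rows<192',r.min(0),r.max(0),P.mean(0), 'expect y', nest[1]+ex[1]*(P[:,0].mean()-nest[0]))
zf=z-.0044
for dz in(-.002,0,.002):
  h=[onz(comp(I.max(2)<100,b)[0],zf+dz,K,T)[:2] for b in[(253,246,276,266),(371,244,394,264)]]
  cy=np.degrees(np.arctan2(*(h[0]-h[1])[::-1]))-90; 
  for n in['w3']:
    pass
  I3=np.load('w3.npz'); J=I3['i'].astype(int)
  m=((J[...,0]-J[...,2]>-5)&(J.min(2)>80)).astype(np.uint8); m[:, :225]=0; m[:205]=0;m[300:]=0;m[:,425:]=0
  c=max(cv2.findContours(m,cv2.RETR_EXTERNAL,cv2.CHAIN_APPROX_NONE)[0],key=len)[:,0]; c=c[(c[:,1]<285)&(c[:,1]>206)]
  P=np.array([onz(p+0.,zf+dz,K,T)[:2] for p in c]); cen,rr,a,b=robcirc(P)
  k=np.linalg.norm(P-cen,axis=1)>.0445
  print(dz,'holes mid',(h[0]+h[1])/2,'sep',np.linalg.norm(h[0]-h[1]),'yaw',cy,'circle',cen,rr,a,b)
print('box',[comp(I.max(2)<100,b) for b in[(253,246,276,266),(371,244,394,264)]])
E
```

```text
[211.92592593 185.49074074] [4, 4, 17, 16, 216] [425.32989691 183.90206186] [4, 5, 16, 15, 194]
block front holes [0.62235428 0.1365389 ] [0.61811986 0.02811587] yaw -2.23652558375899 0.10850568846591377
nest [0.5660284  0.08444448]
key rows<192 [313 171] [324 191] [0.62207354 0.08227462] expect y 0.0822573295195361
-0.002 holes mid [0.59147198 0.08150762] sep 0.05483289448201016 yaw -1.3640887976561515 circle [0.56641778 0.08305949] 0.045686144866594836 195 471
0 holes mid [0.59224957 0.08147091] sep 0.05409701649617217 yaw -1.36408879765618 circle [0.56737191 0.08295598] 0.045210116468156446 195 471
0.002 holes mid [0.59302717 0.08143421] sep 0.05336113851033418 yaw -1.3640887976562084 circle [0.56856462 0.08292142] 0.04452931794587132 195 471
box [(array([264.14414414, 256.35135135]), [4, 2, 13, 15, 111]), (array([381.58536585, 253.8597561 ]), [4, 3, 16, 14, 164])]
```

```bash
python3 -m inch '[[0,1,-2,-0.3],[0,1.7,-4,-0.7],[0,1.7,-6,-0.7],[0,1.7,-8,-0.7],[0,1.7,-10,-0.7],[0,1.7,-12,-0.7],[0,1.7,-13,-0.7],[0,1.7,-14,-0.7],[0,1.7,-14,-0.7],[0,1.7,-14,-0.7]]'
python3 -m inch '[[0,0,-0.5,0],[0,0,-1,0],[0,0,-1.5,0],[0,0,-2,0],[0,0,-2.5,0],[0,0,-3,0],[0,0,-3.5,0],[0,0,-4,0],[0,0,-4,0],[0,0,-4,0]]'
```

```text
time: 8.68
eef_pos: [0.5666, 0.0836, 0.0393]
eef_rot: [3.14, -0.089, -0.0]
contact_force: [-0.3, -0.2, -3.1]
opening: 0.051
finger_force: 62.9
time: 9.52
eef_pos: [0.5666, 0.0837, 0.0353]
eef_rot: [3.14, -0.089, 0.0]
contact_force: [0.3, 0.2, -3.0]
opening: 0.0509
finger_force: 62.9
```

No contact at the rim yet, so I'll continue slowly.

```bash
python3 -m inch '[[0,0,-0.4,0],[0,0,-0.8,0],[0,0,-1.2,0],[0,0,-1.6,0],[0,0,-2,0],[0,0,-2.4,0],[0,0,-2.8,0],[0,0,-3,0],[0,0,-3,0],[0,0,-3,0]]'
python3 - <<'E'
from h import *
i,K,T,d=cam('wrist'); save('w5.png',i[120:420,140:520]); s=arm.sense();print(s['contact_force'],s['ft_torque'])
E
```

```text
time: 10.35
eef_pos: [0.5666, 0.0837, 0.0323]
eef_rot: [3.14, -0.089, 0.0]
contact_force: [-0.1, 0.9, -2.3]
opening: 0.0508
finger_force: 62.9
[-0.15589796  0.43696273 -2.53655692] [-0.01031542  0.04638923 -0.00859222]
```

View pics/w5.png

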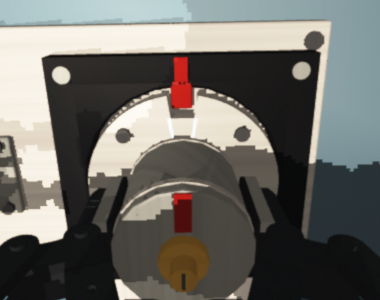

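The key sits in the notch and the flange has entered the pocket with no side force. I'll lower the last ~6 mm.

```bash
python3 -m inch '[[0,0,-0.5,0],[0,0,-1,0],[0,0,-1.5,0],[0,0,-2,0],[0,0,-2.5,0],[0,0,-3,0],[0,0,-3.5,0],[0,0,-3.8,0],[0,0,-4,0],[0,0,-4,0]]'
python3 -m inch '[[0,0,-0.2,0],[0,0,-0.4,0],[0,0,-0.6,0],[0,0,-0.8,0],[0,0,-1,0],[0,0,-1.2,0],[0,0,-1.4,0],[0,0,-1.5,0],[0,0,-1.5,0],[0,0,-1.5,0]]'
```

```text
time: 11.23
eef_pos: [0.5666, 0.0837, 0.0283]
eef_rot: [3.14, -0.089, -0.0]
contact_force: [0.8, 0.8, -2.6]
opening: 0.0509
finger_force: 62.9
time: 12.07
eef_pos: [0.5666, 0.0836, 0.0268]
eef_rot: [3.14, -0.089, 0.0]
contact_force: [0.4, 0.8, -2.8]
opening: 0.0508
finger_force: 62.9
```

```bash
python3 -m inch '[[0,0,-0.1,0],[0,0,-0.2,0],[0,0,-0.3,0],[0,0,-0.4,0],[0,0,-0.5,0],[0,0,-0.6,0],[0,0,-0.7,0],[0,0,-0.7,0],[0,0,-0.7,0],[0,0,-0.7,0]]'
```

```text
time: 12.9
eef_pos: [0.5666, 0.0837, 0.0264]
eef_rot: [-3.14, 0.089, -0.0]
contact_force: [-2.0, 0.3, 3.5]
opening: 0.0508
finger_force: 63.3
```

Seated: contact came at TCP z 0.0264, as predicted. I'll release and rise.

```bash
python3 -m inch '[[0,0,0.3,0],[0,0,0.5,0],[0,0,0.5,0],[0,0,0.5,0],[0,0,0.5,0],[0,0,0.5,0],[0,0,0.5,0],[0,0,0.5,0],[0,0,0.5,0],[0,0,0.5,0]]' 90
python3 -m inch '[[0,0,4,0],[0,0,12,0],[0,0,26,0],[0,0,46,0],[0,0,70,0],[0,0,96,0],[0,0,122,0],[0,0,145,0],[0,0,158,0],[0,0,164,0]]'
python3 - <<'E'
from h import *
i,K,T,d=cam('wrist'); j,_,_,_=cam('side'); save('v6.png',np.hstack([i[60:420,140:540],cv2.resize(j[150:300,230:397],(400,360),interpolation=cv2.INTER_CUBIC)])); np.savez('w6.npz',i=i,K=K,T=T)
E
```

```text
time: 13.73
eef_pos: [0.5666, 0.0836, 0.0266]
eef_rot: [3.14, -0.089, 0.0]
contact_force: [-0.4, 0.4, 0.6]
opening: 0.0766
finger_force: 0.0
time: 14.57
eef_pos: [0.568, 0.0837, 0.1938]
eef_rot: [-3.139, 0.09, -0.007]
contact_force: [0.1, -0.8, 0.3]
opening: 0.0772
finger_force: 0.0
```

View pics/v6.png

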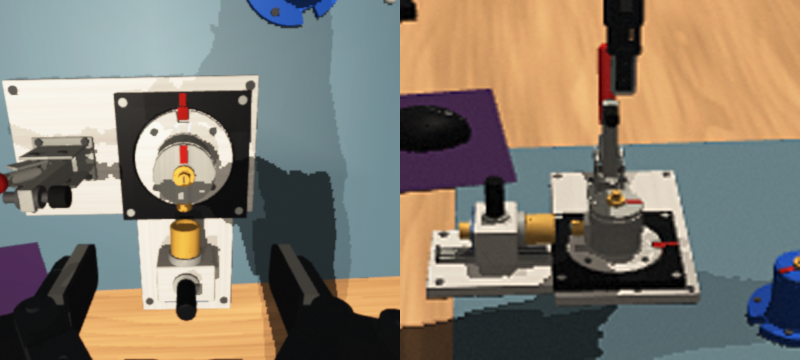

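The can sits flush, key in notch, and the port at (183,207) is in line with the launcher socket at (183,238). I'll shut the fingers and go above the clamp handle.

```bash
python3 -m inch '[[0,6,0,0],[1,18,0,0],[2,36,0,0],[3,57,0,0],[4,80,0,0],[4,104,0,0],[5,128,0,0],[5,150,0,0],[5,165,0,0],[5,171,0,0]]' 0 40
python3 -m inch '[[0,0,-2,0],[0,0,-6,0],[0,0,-11,0],[0,0,-16,0],[0,0,-21,0],[0,0,-25,0],[0,0,-28,0],[0,0,-30,0],[0,0,-30,0],[0,0,-30,0]]'
python3 - <<'E'
import numpy as np
for t in np.linspace(1,0,11): print(round(t,2),(np.array([95*np.cos(t)-9*np.sin(t),54+95*np.sin(t)+9*np.cos(t)])).round(1))
E
```

```text
time: 15.5
eef_pos: [0.5701, 0.259, 0.1892]
eef_rot: [-3.139, 0.082, 0.004]
contact_force: [0.1, 0.2, -0.1]
opening: -0.0001
finger_force: 0.0
time: 16.33
eef_pos: [0.5717, 0.2547, 0.1606]
eef_rot: [-3.14, 0.089, -0.0]
contact_force: [0.1, 0.0, 0.1]
opening: -0.0004
finger_force: 0.0
1.0 [ 43.8 138.8]
0.9 [ 52. 134.]
0.8 [ 59.7 128.4]
0.7 [ 66.9 122.1]
0.6 [ 73.3 115.1]
0.5 [ 79.1 107.4]
0.4 [84.  99.3]
0.3 [88.1 90.7]
0.2 [91.3 81.7]
0.1 [93.6 72.4]
0.0 [95. 63.]
```

```bash
python3 -m inch '[[0,0,-6,0],[0,0,-12,0],[0,2,-18,0],[0,5,-23,0],[0,9,-27,0],[0,12,-29.5,0],[0,16,-32,0],[0,20,-35,0],[0,23,-38,0],[0,23,-38,0]]'
```

```text
time: 17.17
eef_pos: [0.571, 0.2786, 0.1217]
eef_rot: [-3.14, 0.088, 0.002]
contact_force: [-0.5, -0.5, -0.9]
opening: -0.0
finger_force: 0.2
```

```bash
cat >> h.py <<'E'
def handle():
    o=[]
    for n,b in [('scene',(400,210,470,290)),('side',(290,150,350,240))]:
        i,K,T,_=cam(n);I=i.astype(int);m=(I[...,0]>110)&(I[...,1]<60)&(I[...,2]<60);x0,y0,x1,y1=b
        p=np.argwhere(m[y0:y1,x0:x1])[:,::-1]+[x0,y0]; o.append((len(p),p.min(0).tolist(),p.max(0).tolist()))
    return o
E
python3 - <<'E'
from h import *
a=np.load('scene0.npz');b=np.load('side0.npz'); print(handle())
ex=np.array([.99924,-.039,0]);ey=np.array([.039,.99924,0]);N=np.array([.566,.0844,0])
for th in(1,.7,.4,0):
    P=N+ey*(.127+.116*np.cos(th))+[0,0,.054+.116*np.sin(th)]; print(th,proj(P,a['K'],a['T']).round(),proj(P,b['K'],b['T']).round())
E
```

```text
[(9, [454, 241], [458, 242]), (6, [325, 234], [330, 234])]
1 [449. 232.] [315. 167.]
0.7 [458. 239.] [314. 171.]
0.4 [463. 247.] [314. 179.]
0 [464. 259.] [313. 193.]
```

The handle follows: its end shows at scene (456,241), about 0.7 rad above level. I'll continue along the arc.

```bash
python3 -m inch '[[0,3,-3,0],[0,6,-7,0],[0,9,-11,0],[0,12,-15,0],[0,15,-19,0],[0,17,-23,0],[0,19,-27,0],[0,21,-32,0],[0,22,-36,0],[0,23,-39,0]]'
python3 -m inch '[[0,1,-3,0],[0,2,-6,0],[0,2,-9,0],[0,3,-12,0],[0,3,-14,0],[0,3,-16,0],[0,4,-17,0],[0,4,-18,0],[0,4,-19,0],[0,4,-19,0]]'
```

```text
time: 18.1
eef_pos: [0.572, 0.3011, 0.0833]
eef_rot: [-3.14, 0.089, -0.001]
contact_force: [0.1, -0.7, 2.5]
opening: -0.0
finger_force: 1.5
time: 18.93
eef_pos: [0.5713, 0.3047, 0.0644]
eef_rot: [3.14, -0.089, -0.001]
contact_force: [-0.1, 0.3, 0.5]
opening: 0.0001
finger_force: 0.1
```

```bash
python3 -m inch '[[0,0,-0.4,0],[0,0,-0.8,0],[0,0,-1.2,0],[0,0,-1.6,0],[0,0,-2,0],[0,0,-2.2,0],[0,0,-2.4,0],[0,0,-2.5,0],[0,0,-2.5,0],[0,0,-2.5,0]]'
```

```text
time: 19.77
eef_pos: [0.5714, 0.3048, 0.0631]
eef_rot: [-3.14, 0.089, 0.0]
contact_force: [-2.8, -0.8, 7.5]
opening: 0.0004
finger_force: 4.0
```

```bash
python3 -m inch '[[0,0,-0.3,0],[0,0,-0.6,0],[0,0,-0.9,0],[0,0,-1.2,0],[0,0,-1.5,0],[0,0,-1.5,0],[0,0,-1.5,0],[0,0,-1.5,0],[0,0,-1.5,0],[0,0,-1.5,0]]'
```

```text
time: 20.6
eef_pos: [0.5715, 0.3049, 0.0628]
eef_rot: [-3.139, 0.089, 0.0]
contact_force: [-4.9, -1.9, 15.2]
opening: 0.0
finger_force: 7.8
```

On its stop: z is steady at 63 mm, as expected, with force rising to 15 N. I'll back off and measure the launcher knob.

```bash
python3 -m inch '[[0,0,3,0],[0,0,9,0],[0,0,20,0],[0,0,35,0],[0,0,52,0],[0,0,72,0],[0,0,92,0],[0,0,108,0],[0,0,117,0],[0,0,120,0]]'
python3 - <<'E'
from h import *
w=np.load('w6.npz');i,K,T=w['i'],w['K'],w['T'];I=i.astype(int)
m=(I.max(2)<60)[325:400,300:352]; n,l,st,ce=cv2.connectedComponentsWithStats(m.astype(np.uint8))
for j in range(1,n): 
    if st[j,4]>40: print(st[j].tolist(),ce[j]+[300,325])
ex=np.array([.99924,-.039,0]);ey=np.array([.039,.99924,0]);N=np.array([.566,.0844,0])
for xx in(-.125,-.12,-.115,-.11,-.105): print(xx,[proj(N+ex*xx+[0,0,z],K,T).round(1) for z in(.057,.097)])
print(handle())
i,_,_,_=cam('scene');j,_,_,_=cam('side');save('v7.png',np.hstack([cv2.resize(i[200:300,330:470],(400,300),interpolation=cv2.INTER_CUBIC),cv2.resize(j[160:280,230:370],(400,300),interpolation=cv2.INTER_CUBIC)]))
E
```

```text
time: 21.43
eef_pos: [0.5727, 0.305, 0.1828]
eef_rot: [-3.139, 0.09, -0.005]
contact_force: [0.0, -0.0, -0.4]
opening: -0.0001
finger_force: 0.0
[17, 14, 19, 41, 691] [325.9406657  359.25036179]
-0.125 [array([325.8, 353.1]), array([326.2, 382.4])]
-0.12 [array([325.7, 348.8]), array([326.1, 377.6])]
-0.115 [array([325.7, 344.3]), array([326. , 372.8])]
-0.11 [array([325.6, 339.9]), array([325.9, 367.9])]
-0.105 [array([325.5, 335.4]), array([325.8, 363. ])]
[(137, [430, 256], [462, 260]), (68, [312, 192], [330, 234])]
```

View pics/v7.png

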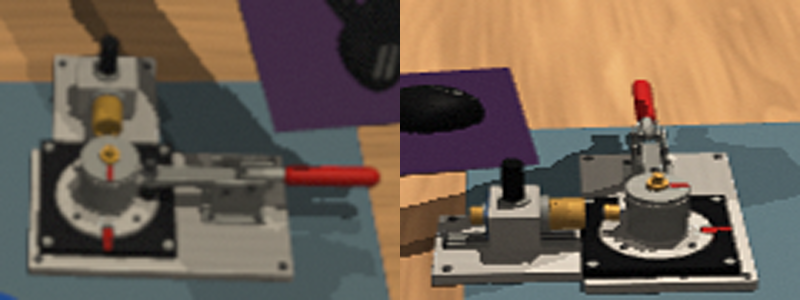

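The handle is level and the foot is on the flange. The knob is at nest x ≈ -0.115, y ≈ 0. I'll move behind it, then down.

```bash
python3 -m inch '[[-6,-8,0,0],[-20,-27,0,0],[-40,-55,0,0],[-62,-85,0,0],[-84,-115,0,0],[-106,-145,0,0],[-126,-173,0,0],[-143,-196,0,0],[-153,-210,0,0],[-157,-215,0,0]]'
python3 -m inch '[[0,0,-4,0],[0,0,-14,0],[0,0,-28,0],[0,0,-44,0],[0,0,-60,0],[0,0,-76,0],[0,0,-92,0],[0,0,-104,0],[0,0,-110,0],[0,0,-111,0]]'
```

```text
time: 22.47
eef_pos: [0.4119, 0.087, 0.18]
eef_rot: [3.138, -0.094, -0.006]
contact_force: [-0.5, -0.6, 0.2]
opening: -0.0
finger_force: 0.0
time: 23.3
eef_pos: [0.4147, 0.0906, 0.068]
eef_rot: [3.14, -0.087, -0.003]
contact_force: [-0.0, -0.8, 0.9]
opening: 0.0001
finger_force: 0.0
```

```bash
python3 -m inch '[[2,0,2,0],[6,0,2,0],[10,0,2,0],[14,-0.5,2,0],[18,-0.5,2,0],[22,-1,2,0],[26,-1,2,0],[30,-1,2,0],[34,-1.3,2,0],[36,-1.4,2,0]]'
python3 -m inch '[[1,0,0,0],[3,0,0,0],[5,0,0,0],[7,0,0,0],[9,0,0,0],[11,-0.5,0,0],[12,-0.5,0,0],[13,-0.5,0,0],[14,-0.5,0,0],[14,-0.5,0,0]]'
```

```text
time: 24.13
eef_pos: [0.4512, 0.0883, 0.0716]
eef_rot: [-3.14, 0.089, -0.001]
contact_force: [-3.3, 1.4, 1.1]
opening: -0.0001
finger_force: 1.3
time: 24.97
eef_pos: [0.4609, 0.0879, 0.0713]
eef_rot: [3.14, -0.088, -0.012]
contact_force: [-9.4, 0.8, 7.0]
opening: -0.0002
finger_force: 4.5
```

Resistance has come up about 10 mm before where I expected the stop, so I'll look.

```bash
python3 - <<'E'
from h import *
a,Ka,Ta,_=cam('scene');b,Kb,Tb,_=cam('side');save('v8.png',np.hstack([cv2.resize(a[200:300,330:430],(400,400),interpolation=cv2.INTER_CUBIC),cv2.resize(b[205:285,235:315],(400,400),interpolation=cv2.INTER_CUBIC)]))
ex=np.array([.99924,-.039,0]);ey=np.array([.039,.99924,0]);N=np.array([.566,.0844,0])
for x in(-.115,-.095,-.085,-.075): 
    q=proj(N+ex*x+[0,0,.097],Kb,Tb); p=proj(N+ex*x+[0,0,.057],Kb,Tb); print(x,q.round(1),((q-[235,205])*5).round(),((p-[235,205])*5).round())
for x in(-.02,-.042): 
  print('port',((proj(N+ex*x+[0,0,.042],Kb,Tb)-[235,205])*5).round())
E
```

```text
-0.115 [267.7 223.9] [164.  94.] [167. 171.]
-0.095 [276.7 223.8] [209.  94.] [211. 170.]
-0.085 [281.2 223.7] [231.  93.] [233. 170.]
-0.075 [285.7 223.6] [254.  93.] [255. 170.]
port [375. 195.]
port [328. 196.]
```

View pics/v8.png

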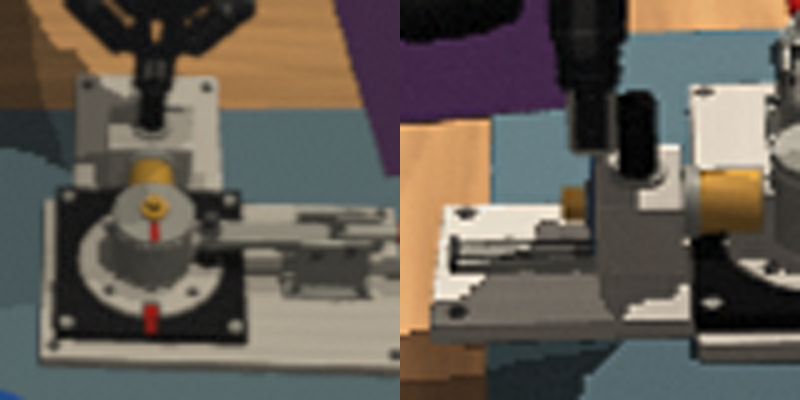

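```bash
python3 - <<'E'
from h import *
b,Kb,Tb,_=cam('side');o=np.load('side0.npz')['i']
ex=np.array([.99924,-.039,0]);N=np.array([.566,.0844,0])
for n,im in(('old',o),('new',b)):
    I=im.astype(int); 
    for r in(226,230,234): print(n,r,np.flatnonzero(I[r,255:295].max(1)<60)+255)
    h=cv2.cvtColor(im,cv2.COLOR_RGB2HSV); m=(h[...,0]>12)&(h[...,0]<26)&(h[...,1]>140)&(h[...,2]>90)
    for r in(241,245,248): print('brass',r,(np.flatnonzero(m[r,245:310])+245).tolist())
print('px/mm',np.diff([proj(N+ex*x+[0,0,.08],Kb,Tb)[0] for x in(-.12,-.08)])/40,arm.sense()['contact_force'])
E
```

```text
old 226 [265 266 267 268 269 270 271 272 273]
old 230 [265 266 267 268 269 270 271 272]
old 234 [266 267 268 269 270 271 272]
brass 241 [282, 283, 284, 285, 286, 287, 288, 289, 290, 291, 292, 293, 294]
brass 245 [255, 256, 257, 258, 283, 284, 285, 286, 287, 288, 289, 290, 291, 292, 293, 294]
brass 248 []
new 226 [269 270 271 272 273 274 275 276 278 279 280 281 282 283 284 285]
new 230 [269 270 271 272 273 274 275 276 278 279 280 281 282 283 284 285]
new 234 [270 271 272 273 274 275 276 278 279 280 281 282 283 284 285]
brass 241 [295, 296, 297, 298, 299, 300, 301, 302, 303, 304, 305, 306]
brass 245 [268, 269, 270, 271, 295, 296, 297, 298, 299, 300, 301, 302, 303, 304, 305, 306]
brass 248 []
px/mm [0.44632036] [-8.56304043  1.28577933  5.90111928]
```

The launcher moved about 29 mm. The socket front is now at about nest x -27 mm, nearly at the can's cylinder, so it probably didn't start fully back. A slightly harder push will confirm it's on the stop.

```bash
python3 -m inch '[[0.5,0,0.5,0],[1,0,1,0],[1.5,0,1,0],[2,0,1,0],[2.5,0,1,0],[3,0,1,0],[3,0,1,0],[3,0,1,0],[3,0,1,0],[3,0,1,0]]'
python3 - <<'E'
from h import *
b,Kb,Tb,_=cam('side');h=cv2.cvtColor(b,cv2.COLOR_RGB2HSV); m=(h[...,0]>12)&(h[...,0]<26)&(h[...,1]>140)&(h[...,2]>90)
for r in(241,245): print('brass',r,(np.flatnonzero(m[r,245:312])+245).tolist())
ex=np.array([.99924,-.039,0]);ey=np.array([.039,.99924,0]);N=np.array([.566,.0844,0])
for x in(-.06,-.05,-.03,-.026,-.02): print(x,[proj(N+ex*x+ey*y+[0,0,z],Kb,Tb).round(1).tolist() for y,z in((0,.055),(-.013,.042))])
E
```

```text
time: 25.95
eef_pos: [0.4608, 0.0879, 0.0715]
eef_rot: [3.139, -0.087, -0.021]
contact_force: [-12.1, 0.9, 3.2]
opening: 0.0
finger_force: 6.1
brass 241 [295, 296, 297, 298, 299, 300, 301, 302, 303, 304, 305, 306]
brass 245 [268, 269, 270, 271, 295, 296, 297, 298, 299, 300, 301, 302, 303, 304, 305, 306]
-0.06 [[292.6, 239.5], [292.8, 247.4]]
-0.05 [[297.0, 239.5], [297.2, 247.3]]
-0.03 [[305.8, 239.3], [306.0, 247.1]]
-0.026 [[307.5, 239.3], [307.7, 247.1]]
-0.02 [[310.1, 239.2], [310.4, 247.1]]
```

```bash
python3 -m inch '[[1,0,0,0],[2,0,0,0],[3,0,0,0],[4,0,0,0],[5,0,0,0],[6,0,0,0],[6,0,0,0],[6,0,0,0],[6,0,0,0],[6,0,0,0]]'
python3 -m inch '[[-4,0,0,0],[-9,0,0,0],[-14,0,0,0],[-20,0,0,0],[-26,0,0,0],[-30,0,2,0],[-31,0,6,0],[-32,0,12,0],[-32,0,20,0],[-32,0,30,0]]'
python3 -m inch '[[0,0,8,0],[0,0,20,0],[0,0,36,0],[0,0,52,0],[0,0,68,0],[0,0,84,0],[0,0,98,0],[0,0,106,0],[0,0,110,0],[0,0,110,0]]'
python3 - <<'E'
from h import *
b,Kb,Tb,_=cam('side');h=cv2.cvtColor(b,cv2.COLOR_RGB2HSV); m=(h[...,0]>12)&(h[...,0]<26)&(h[...,1]>140)&(h[...,2]>90)
for r in(241,245): print('brass',r,(np.flatnonzero(m[r,245:312])+245).tolist())
w,K,T,_=cam('wrist');a,_,_,_=cam('scene');save('v9.png',np.hstack([cv2.resize(w,(400,300)),cv2.resize(b[165:285,230:390],(400,300),interpolation=cv2.INTER_CUBIC)])); print(handle())
E
```

```text
time: 26.83
eef_pos: [0.4608, 0.0878, 0.0714]
eef_rot: [3.139, -0.086, -0.039]
contact_force: [-22.4, 1.6, 14.9]
opening: -0.0001
finger_force: 11.5
time: 27.67
eef_pos: [0.442, 0.0877, 0.1034]
eef_rot: [3.14, -0.09, 0.001]
contact_force: [0.5, -0.2, 0.4]
opening: 0.0002
finger_force: 0.0
time: 28.5
eef_pos: [0.4422, 0.0879, 0.2135]
eef_rot: [-3.14, 0.089, -0.003]
contact_force: [-0.3, -0.0, -0.7]
opening: 0.0
finger_force: 0.0
brass 241 [295, 296, 297, 298, 299, 300, 301, 302, 303, 304, 305, 306]
brass 245 [268, 269, 270, 271, 295, 296, 297, 298, 299, 300, 301, 302, 303, 304, 305, 306]
[(148, [430, 255], [462, 260]), (91, [312, 192], [330, 234])]
```

View pics/v9.png

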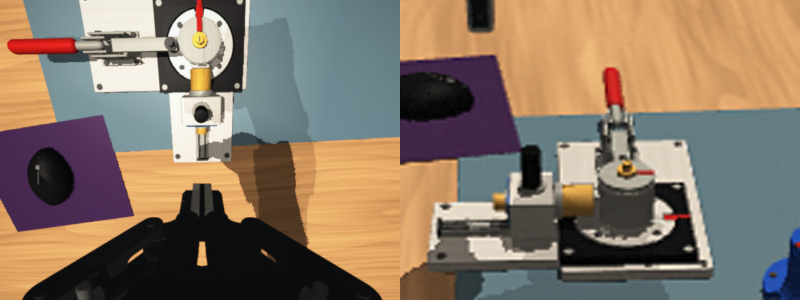

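The launcher didn't move under 22 N. The socket meets the can and covers the port, the handle is level, the foot is on the flange, and the robot is clear. I'm handing the job in.

```bash
python3 -c "
from plant import job
print(job.job_done())"
```

```text
the job is handed in; nothing more can be done
None
```

I handed the job in at about 29 s, verdict not shown: the can is seated flush with its notch on the key, the clamp handle is fully down, and the launcher is forward over the port, though it met firm resistance after about 29 mm (not the full 40 mm) and did not move under 22 N, so I took that as its stop.

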